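# Open the belt guard with the blade and hold the tensioner arm wound back

## Robot

A 6-joint arm with a two-finger parallel gripper is mounted at the origin on the work surface. World frame = base frame: x ahead of the robot, y to its left, z up, the work surface at z = 0. Lengths are in mm, angles in rad, forces in N, time in s.
With the tool pointing down it reaches from about 275 to 775 mm from the base axis. Payload 14.6 kg.
Tool frame: the origin (TCP) lies midway between the tips of the shut fingers; the grasp point (between the pads) lies 19 mm behind it; z points along the fingers, y is the line along which they close (so a half turn about z gives the same grasp; the last joint's range is limited). The gripper opens to 85 mm and grips with 20 to 120 N. Pads are 22 mm wide; open, the fingers measure 114 mm over their backs; the gripper's body (76 mm by 85 mm) begins 54 mm behind the grasp point. The pads swing forward as they close: fully open they stand 13 mm farther back than shut.
Start: joints at [-1.372, 0.263, -0.048, 1.259, 0, 1.415], TCP at [181.888, -492.489, 231.278] pointing down, gripper open.
Joint ranges: [-2.65, 2.65], [-0.89, 1.7], [-1.18, 1.37], [-2.13, 2.11], [-1.35, 1.29], [-3.14, 3.14]. Speed limits (rad/s): [1.89, 1.89, 2.57, 2.79, 3.14, 3.14].

## Interface

Orientations are given as a unit quaternion [w, x, y, z].
In Python, from rig import readout, optics, order gives the robot as it stands.
- The arm moves only by the tool servo_tool, never from a script. Its argument "commands" is a list of rows, each a list of 7 numbers: the finger opening in mm, from 0 to 85.4, then the shift along the tool's x, y, z in units of 25 mm (1.0 is 25 mm), then the turn, a rotation vector about the tool's x, y, z in degrees. A call has 1 to 8 rows; each row shifts and turns the commanded pose from where the row before left it, along the tool's axes as they then stand; what a row does not reach is not made up. A row lasts 1/12 s, in which the tool goes at most 41.7 mm and 7.16 degrees, less where a joint would pass 70% of its speed; a pose out of reach is approached as far as the arm can. A call is refused whole if a number of a shift passes 1 or a number of a turn 7.16, either way. A call with a gripper value outside its range is refused whole. The fingers move at their own pace and stop on an object; "newtons" is the grip in N (left out, the last holds). Time passes only in rows, so rows that do not move let the fingers close. It gives the time, the measured TCP pose, the force, the opening and the grip force at its end, in the units of the state.
- readout.get_state(): the state, without advancing time (a new reading comes with each control period).
- optics.snapshot(name): name is "scene" or "top" or "wrist"; returns a dict with "color" (400x640x3 uint8, blue, green, red), "vfov" (degrees; the focal length in pixels is half the picture's height over the tangent of half this angle, whatever the lens; pixels are square), "cx", "cy" (the principal point, pixels), "xyz" and "rotation" of the camera in the world. Camera axes: x right, y up, looking along -z (the intrinsics and any distortion apply to the point x, -y, -z); pixel columns grow to the right and rows downward; lengths in mm; the calibration is good to about 2 mm. The wrist camera is an equidistant fisheye: a pixel r from the principal point sees the ray r / f radians off the axis. A picture is of the moment at which its call begins. There is no depth.
- order.hand_in(): hands the job in; it is judged then, once.
The state is a dict: "time": time; "joint_pos": joint angles; "joint_velocities": joint speeds; "tau": joint torques, N m; "eef_pos": TCP position; "tool_rot": TCP orientation; "contact_force": force on the tool from outside, world axes, zero at the start; "ft_torque": the same for the moment, N m; "gripper_width": opening from 0.0 (shut) to 1.0 (fully open); "finger_force": force on a finger pad.
Only numpy, scipy, OpenCV 4.12 (cv2) and the standard library are available. Lean on these libraries where they do the work, as an engineer would, in place of code of your own. Each camera call takes 0.05 s, during which the arm holds its last target. There are 200 camera calls.

## Task

In the shoe repair shop, lever the yellow-rimmed cover of the green belt guard open with the flat steel blade tool (the gripper itself must not push the cover up) until it rests fully back on its hinge stop, then lay the blade tool flat on the bench and let go of it. Then take the orange post of the spring-loaded tensioner arm in the fingers, swing the arm to its right, against its spring, all the way to its stop at the red block, and finish while still holding it there; do not let go at the end. Leave the other things on the bench where they are.

Things in the scene. Friction and masses are not known exactly. Their poses are not given: they have to be found in the camera images.
- pry_blade: Loose flat blade tool, 180 mm long, about 90 g. Wooden handle 100 long x 22 wide x 24 mm high, brass ferrule at its front; steel blade 80 long x 20 wide x 2.5 mm thick at the handle's mid-height. Origin: on the underside, below the handle's front end; x points along the blade to its tip, y across, z up. Lies left or right of the guard (changes place with the brush).
- blade_grip (a point): On the pry blade's centre of mass, inside the handle 22 mm behind its front end, 12 mm above the underside: good place to grip across the 22 mm width.
- blade_tip (a point): Tip of the blade, 80 mm ahead of the handle's front end and 102 mm ahead of blade_grip, at mid thickness, 12 mm above the tool's underside.
- guard_box: Fixed green steel box, walls 150 (x) x 230 (y) mm outside, 61 mm high, 5 mm thick; grey motor behind it (+x), 66 mm high, to 140 mm behind the origin. Origin: centre of the walls' footprint on the bench. Own -x is its front and faces roughly to the robot (turned up to 0.3 rad), y to its left, z up. The tensioner arm is inside.
- cover: Cover plate, 5 mm thick, 236 mm wide, yellow rim round a clear window, flat underneath, 0.15 kg. Origin: middle of its hinge line at the box's back upper edge; plate reaches 173 mm to its own -x, underside at own z = 0. Closed, the underside is 62 mm above the bench; its front lip stands out 20 mm beyond the front wall, nothing beneath, so a blade goes in under it from the front.
- cover_lip (a point): Middle of the cover's front lower edge, 173 mm from the hinge line; moves with the cover.
- cover_hinge (a point): Middle of the cover's hinge line, which runs along the guard box's y; 78 mm behind the box's origin and 62 mm above the bench.
- cover_joint (a joint): Cover angle in rad: 0 closed, 1.9 fully open on its stop, leaning back beyond upright. About 0.8 N at the lip lifts it; almost free hinge: let go before about 1.6 it falls shut, beyond that it falls back to the stop by itself.
- cage_arm: Tensioner arm in the box: two aluminium strips (tops 28 mm above the bench) with a black roller between them, turning level about the upright pivot. Origin on the pivot axis at bench height.
- cage_post (a point): Centre of the top of the orange upright post on the arm's end, 75 mm from the pivot axis. The post is 14 mm thick and its top is 56 mm above the bench; free for gripping from 28 mm to 56 mm above the bench. Moves with the arm.
- cage_pivot (a point): On the arm's pivot axis, at the height of the post's top; fixed to the guard box, 35 mm behind its origin.
- cage_joint (a joint): Tensioner arm angle, rad: 0 at rest (post 0.6 rad to the box's left of straight to its front, seen from the pivot), 1.2 at the stop by the red block (0.6 rad to the right). Grows as the post swings to the box's right (-y), counter-clockwise from above. The spring always drives it back to 0: about 2 N at the post at rest, 6 N at the stop.
- shoe_brush: Bystander, loose: shoe brush with dark wooden back, 150 x 50 mm, 38 mm high. Origin centre of underside.
- shoe_last: Bystander, loose: pale wooden shoe last, about 240 mm long, 94 mm high. Origin on its underside.
- polish_tin: Bystander, loose: round red polish tin, 76 mm wide, 26 mm high. Origin centre of underside.
- glue_jar: Bystander, loose: amber jar with black cap, 68 mm wide, 90 mm high. Origin centre of underside.
- cobbler_hammer: Bystander, loose: hammer lying on the bench. Origin on its underside.

How it is judged:
By the outcome, as a careful person would: the job done as asked, in the order asked, and still so for the second after the job is handed in, while the arm keeps its last pose, push and grip.
It also fails if it takes over 58 s, if anything falls off the work surface, if the arm or the gripper's body presses on something with over 40 N, if the wrist force passes 120 N, or if a joint passes its speed limit or range.

## Working session

There is one attempt and no reset: what is moved stays moved. The work goes in short steps, Python scripts to look and compute and a tool call to move; the robot and the scene stay as the last step left them, time stands still between calls to the robot, and variables do not carry over. Pictures are saved under pics/ and viewed, at most 11 in all, crops included, and the job is handed in when it is done.

Besides the shell and the picture viewer there is one more tool, called after "Emit:" in YAML: its name, and indented under it one key for each argument. servo_tool: Moves the arm, as the interface text tells. Its arguments: {"type":"object","properties":{"commands":{"type":"array","items":{"type":"array","items":{"type":"number"}}},"newtons":{"type":"number"}},"required":["commands"]}

```bash
mkdir -p pics; ls
cat > h.py <<'E'
import numpy as np, cv2
from rig import readout, optics, order
from scipy.spatial.transform import Rotation as R
def rot(s):
    r=np.array(s,float)
    return r if r.shape==(3,3) else R.from_quat(r[[1,2,3,0]]).as_matrix()
def snap(n,f):
    s=optics.snapshot(n); cv2.imwrite('pics/'+f,s['color']); return s
def ray(s,u,v,fish=False):
    f=200/np.tan(np.radians(s['vfov'])/2); x=(u-s['cx']);y=(v-s['cy'])
    if fish:
        r=np.hypot(x,y);t=r/f; d=np.array([x/r*np.sin(t),-y/r*np.sin(t),-np.cos(t)])
    else: d=np.array([x/f,-y/f,-1])
    return np.array(s['xyz']),rot(s['rotation'])@d
def onz(s,u,v,z,fish=False):
    o,d=ray(s,u,v,fish); return o+d*(z-o[2])/d[2]
def proj(s,p):
    f=200/np.tan(np.radians(s['vfov'])/2); c=rot(s['rotation']).T@(np.array(p)-s['xyz'])
    return s['cx']-f*c[0]/c[2], s['cy']+f*c[1]/c[2]
E
python3 - <<'E'
from h import *
import pickle
for n in('top','scene'):
    s=snap(n,n+'0.png'); pickle.dump(s,open(n+'0.pkl','wb')); print({k:v for k,v in s.items() if k!='color'})
print(readout.get_state())
E
```

```text
pics
{'vfov': 49.021905657077134, 'cx': 316.7136482636422, 'cy': 199.21313338362836, 'xyz': array([ 418.3894543 ,  -28.39569788, 1186.34064131]), 'rotation': array([-0.69753487, -0.06106477,  0.05148215,  0.71208552])}
{'vfov': 42.46308830449403, 'cx': 327.4160856636894, 'cy': 194.4411745906376, 'xyz': array([1576.75057486, -519.39887136, 1149.00570613]), 'rotation': array([0.78995547, 0.33673579, 0.20240332, 0.47075712])}
{'time': 0.1, 'joint_pos': array([-1.37231197e+00,  2.63479728e-01, -4.88847291e-02,  1.25940163e+00,
       -2.23322586e-05,  1.41550706e+00]), 'joint_velocities': array([ 0.00088199,  0.00095264,  0.00337833,  0.00032711, -0.00038353,
        0.0011148 ]), 'tau': array([ 3.68793131e-03, -6.38573813e+01,  3.85064650e+01,  9.96562099e-03,
       -4.91869321e-05,  2.02113590e-06]), 'eef_pos': array([ 181.82463632, -492.23734916,  230.86665066]), 'tool_rot': array([-4.84526046e-04,  9.84396160e-01,  1.75965808e-01, -2.16349334e-05]), 'contact_force': array([ 0.30915767, -0.0108382 ,  0.74930903]), 'ft_torque': array([-0.0137327 , -0.01633948, -0.01408544]), 'finger_force': 0.0, 'gripper_width': 1.0021552078371574}
```

View pics/top0.png

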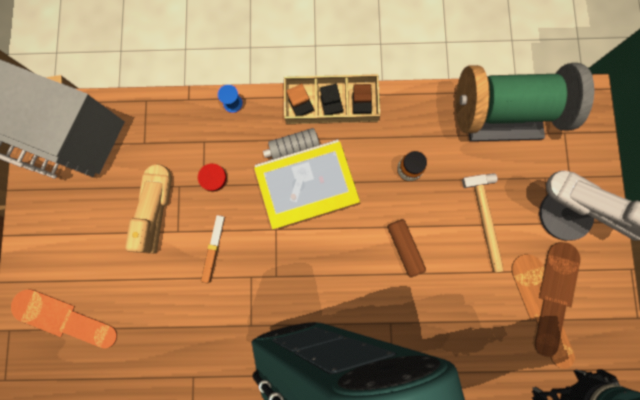

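View pics/scene0.png

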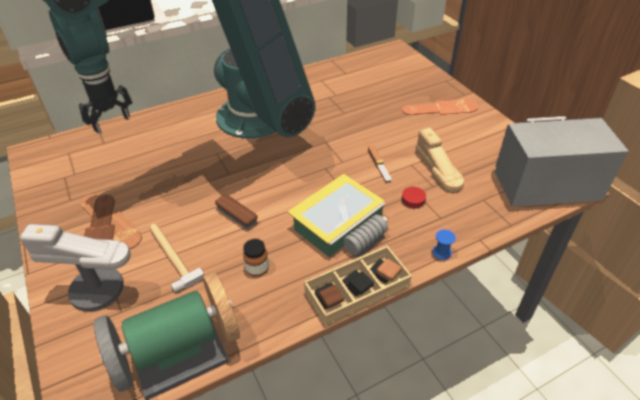

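The top view shows the yellow cover at about (306,184), blade tool at (208,282)→(220,216) with its tip away from the robot, brush at (407,248). The scene view confirms this.

```bash
cat > m.py <<'E'
from h import *
import pickle
s=pickle.load(open('top0.pkl','rb')); im=s['color']; hsv=cv2.cvtColor(im,cv2.COLOR_BGR2HSV)
m=cv2.inRange(hsv,(24,150,120),(34,255,255)); m[:130]=0;m[240:]=0
p=cv2.findNonZero(m)[:,0]; p=p[(p[:,0]>240)&(p[:,0]<370)]
w=np.array([onz(s,u,v,67)[:2] for u,v in p],np.float32)
print('cover',cv2.minAreaRect(w), cv2.boxPoints(cv2.minAreaRect(w)))
# blade tool
roi=np.zeros(m.shape,np.uint8); roi[205:290,195:235]=1
# handle: orange saturated; print hsv along
for v in range(210,288,4): print(v,[tuple(hsv[v,u]) if 0 else '%d/%d/%d'%tuple(hsv[v,u]) for u in range(200,228,3)])
big=cv2.resize(np.hstack([im[205:290,190:240],im[140:235,250:365][:85]]),None,fx=4.5,fy=4.5,interpolation=cv2.INTER_CUBIC); cv2.imwrite('pics/z.png',big)
E
python3 m.py
```

```text
cover ((637.7412719726562, 11.04376220703125), (170.00827026367188, 236.56491088867188), 16.11655616760254) [[ 523.2436   101.08111]
 [ 588.9122  -126.18656]
 [ 752.23895  -78.99358]
 [ 686.5704   148.27408]]
210 ['13/165/203', '13/162/202', '13/163/204', '14/162/201', '13/162/202', '13/163/202', '13/162/200', '13/162/200', '13/161/200', '13/161/199']
214 ['13/162/206', '13/163/205', '13/163/204', '13/163/204', '13/164/204', '13/159/205', '13/140/207', '13/156/201', '13/161/204', '13/163/204']
218 ['13/162/206', '13/163/206', '13/160/205', '13/162/206', '13/162/206', '13/115/215', '20/34/234', '23/31/233', '13/110/155', '13/162/205']
222 ['13/163/206', '13/162/206', '13/162/206', '13/162/205', '13/163/204', '17/59/226', '21/32/234', '23/34/227', '13/154/176', '13/164/201']
226 ['13/162/211', '13/162/210', '13/161/218', '13/161/218', '13/157/219', '20/40/233', '21/31/234', '19/50/202', '13/162/215', '13/161/220']
230 ['13/162/178', '13/164/174', '13/163/171', '13/162/168', '13/115/180', '21/33/234', '22/29/234', '16/63/145', '13/162/162', '13/162/164']
234 ['14/160/225', '14/161/225',
[... 1286 characters left out ...]
171/204', '13/175/222', '13/176/222', '13/173/96', '13/162/198', '13/162/214', '13/162/213', '13/162/213', '13/162/213']
274 ['13/162/220', '13/174/214', '13/174/224', '13/177/199', '13/167/131', '13/163/218', '13/163/218', '13/163/218', '13/161/218', '13/161/218']
278 ['13/165/161', '13/176/220', '13/175/225', '12/175/144', '13/163/141', '13/162/168', '13/161/171', '13/164/173', '13/162/176', '13/164/179']
282 ['13/162/206', '13/167/192', '13/172/197', '13/167/148', '13/163/204', '13/161/207', '13/161/206', '13/161/206', '13/162/206', '13/162/206']
286 ['13/162/216', '13/162/217', '13/162/216', '13/161/216', '13/162/216', '13/163/216', '13/162/216', '13/162/217', '13/162/216', '13/161/215']
```

View pics/z.png

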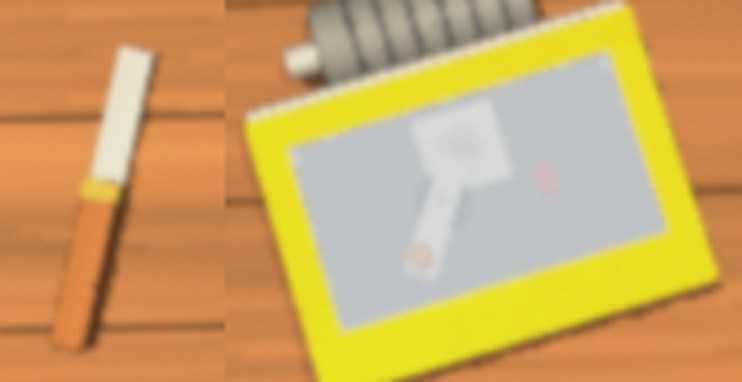

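```bash
cat > plan.py <<'E'
from h import *
def plan(pos,yaw,n=None,rounding=2):
    """tool down, tool x at yaw: total rotation and tool-frame shift per row (turn and shift interleaved: printed rows)"""
    st=readout.get_state(); p=np.array(st['eef_pos']); q=rot(st['tool_rot'])
    T=R.from_euler('z',yaw).as_matrix()@np.diag([1,-1,-1.])
    w=R.from_matrix(q.T@T).as_rotvec(); d=np.array(pos)-p
    k=int(np.ceil(max(np.abs(np.degrees(w)).max()/7,np.linalg.norm(d)/24)))
    k=max(n or 1,k)
    for i in range(k):
        Ri=q@R.from_rotvec(w*i/k).as_matrix()
        print(np.round(np.r_[Ri.T@d/k/25,np.degrees(w)/k],rounding).tolist())
    print('t',st['time'],'pos',p.round(1),'F',np.round(st['contact_force'],1),'w',round(st['gripper_width']*85.4,1),'ff',round(st['finger_force'],1),'q',np.round(st['joint_pos'],2), 'yaw',round(np.arctan2(q[1,0],q[0,0]),3))
E
python3 - <<'E'
from plan import *
import pickle
s=pickle.load(open('top0.pkl','rb'))
t=onz(s,220.2,216.1,13); f=onz(s,213.3,245,20); b=onz(s,205.5,282.3,24)
print(t,f,b,np.linalg.norm((t-b)[:2]),np.linalg.norm((t-f)[:2]))
a=(t-b)[:2]; yaw=np.arctan2(a[1],a[0]); u=a/np.hypot(*a)
g=(t[:2]+b[:2])/2+u*( (-102+90)); print('yaw',yaw,'grip',g)
plan([*g,100],yaw+np.pi)
E
```

```text
[566.60908773 247.3540267   13.        ] [488.73879068 262.90852933  20.        ] [391.70474457 280.62021056  24.        ] 178.039793991298 79.40859975136844
yaw -0.18795153774365672 grip [467.36824761 266.22928145]
[0.61, -0.7, 0.15, -0.0, -0.0, -4.26]
[0.66, -0.65, 0.15, -0.0, -0.0, -4.26]
[0.7, -0.6, 0.15, -0.0, -0.0, -4.26]
[0.75, -0.55, 0.15, -0.0, -0.0, -4.26]
[0.78, -0.49, 0.15, -0.0, -0.0, -4.26]
[0.82, -0.43, 0.15, -0.0, -0.0, -4.26]
[0.85, -0.37, 0.15, -0.0, -0.0, -4.26]
[0.87, -0.31, 0.15, -0.0, -0.0, -4.26]
[0.89, -0.24, 0.15, -0.0, -0.0, -4.26]
[0.91, -0.17, 0.15, -0.0, -0.0, -4.26]
[0.92, -0.11, 0.15, -0.0, -0.0, -4.26]
[0.93, -0.04, 0.15, -0.0, -0.0, -4.26]
[0.93, 0.03, 0.15, -0.0, -0.0, -4.26]
[0.92, 0.1, 0.15, -0.0, -0.0, -4.26]
[0.91, 0.17, 0.15, -0.0, -0.0, -4.26]
[0.9, 0.24, 0.15, -0.0, -0.0, -4.26]
[0.88, 0.3, 0.15, -0.0, -0.0, -4.26]
[0.85, 0.37, 0.15, -0.0, -0.0, -4.26]
[0.82, 0.43, 0.15, -0.0, -0.0, -4.26]
[0.79, 0.49, 0.15, -0.0, -0.0, -4.26]
[0.75, 0.54, 0.15, -0.0, -0.0, -4.26]
[0.71, 0.6, 0.15, -0.0, -0.0, -4.26]
[0.66, 0.65, 0.15, -0.0, -0.0, -4.26]
[0.61, 0.7, 0.15, -0.0, -0.0, -4.26]
[0.56, 0.74, 0.15, -0.0, -0.0, -4.26]
[0.5, 0.78, 0.15, -0.0, -0.0, -4.26]
[0.44, 0.81, 0.15, -0.0, -0.0, -4.26]
[0.38, 0.84, 0.15, -0.0, -0.0, -4.26]
[0.32, 0.87, 0.15, -0.0, -0.0, -4.26]
[0.25, 0.89, 0.15, -0.0, -0.0, -4.26]
[0.18, 0.91, 0.15, -0.0, -0.0, -4.26]
[0.12, 0.92, 0.15, -0.0, -0.0, -4.26]
[0.05, 0.93, 0.15, -0.0, -0.0, -4.26]
[-0.02, 0.93, 0.15, -0.0, -0.0, -4.26]
[-0.09, 0.92, 0.15, -0.0, -0.0, -4.26]
t 0.1 pos [ 181.8 -492.2  230.9] F [ 0.3 -0.   0.7] w 85.6 ff 0.0 q [-1.37  0.26 -0.05  1.26 -0.    1.42] yaw 0.354
```

Emit:
servo_tool:
  commands:
    - [60,0.6,-0.7,0,0,0,-4.3]
    - [60,0.66,-0.65,0,0,0,-4.3]
    - [60,0.7,-0.6,0,0,0,-4.3]
    - [60,0.75,-0.55,0,0,0,-4.3]
    - [60,0.78,-0.5,0,0,0,-4.3]
    - [60,0.82,-0.43,0,0,0,-4.3]
    - [60,0.85,-0.37,0,0,0,-4.3]
    - [60,0.87,-0.3,0,0,0,-4.3]

```text
time: 0.77
eef_pos: [246.7, -317.9, 231.1]
tool_rot: [-0.0, 0.888, 0.461, 0.0]
contact_force: [1.3, -0.4, 0.1]
gripper_width: 0.702
finger_force: 0.0
```

Emit:
servo_tool:
  commands:
    - [60,0.9,-0.24,0,0,0,-4.3]
    - [60,0.9,-0.17,0,0,0,-4.3]
    - [60,0.92,-0.1,0,0,0,-4.3]
    - [60,0.93,-0.04,0,0,0,-4.3]
    - [60,0.93,0.03,0.1,0,0,-4.3]
    - [60,0.92,0.1,0.1,0,0,-4.3]
    - [60,0.9,0.17,0.1,0,0,-4.3]
    - [60,0.9,0.24,0.1,0,0,-4.3]

```text
time: 1.43
eef_pos: [310.6, -144.2, 221.1]
tool_rot: [-0.0, 0.712, 0.703, 0.0]
contact_force: [-0.2, 0.1, 0.3]
gripper_width: 0.701
finger_force: 0.0
```

Emit:
servo_tool:
  commands:
    - [60,0.88,0.3,0.2,0,0,-4.3]
    - [60,0.85,0.37,0.2,0,0,-4.3]
    - [60,0.82,0.43,0.2,0,0,-4.3]
    - [60,0.8,0.5,0.2,0,0,-4.3]
    - [60,0.75,0.54,0.2,0,0,-4.3]
    - [60,0.7,0.6,0.2,0,0,-4.3]
    - [60,0.66,0.65,0.2,0,0,-4.3]
    - [60,0.6,0.7,0.2,0,0,-4.3]

```text
time: 2.1
eef_pos: [373.7, 30.3, 180.9]
tool_rot: [-0.0, 0.472, 0.882, -0.0]
contact_force: [0.1, -0.1, -0.7]
gripper_width: 0.701
finger_force: 0.0
```

Emit:
servo_tool:
  commands:
    - [60,0.56,0.74,0.2,0,0,-4.3]
    - [60,0.5,0.78,0.2,0,0,-4.3]
    - [60,0.44,0.8,0.2,0,0,-4.3]
    - [60,0.38,0.84,0.2,0,0,-4.3]
    - [60,0.3,0.87,0.2,0,0,-4.3]
    - [60,0.25,0.9,0.2,0,0,-4.3]
    - [60,0.18,0.9,0.2,0,0,-4.3]
    - [60,0.1,0.92,0.2,0,0,-4.3]

```text
time: 2.77
eef_pos: [435.7, 204.2, 140.8]
tool_rot: [-0.0, 0.19, 0.982, -0.0]
contact_force: [0.1, -1.0, 0.4]
gripper_width: 0.704
finger_force: 0.0
```

Run:
```python
from plan import *
plan([467.4,266.2,60],-0.188+np.pi)
snap('wrist','w1.png')
```

```text
[-0.05, 0.56, 0.65, -0.0, -0.0, -2.23]
[-0.07, 0.55, 0.65, -0.0, -0.0, -2.23]
[-0.09, 0.55, 0.65, -0.0, -0.0, -2.23]
[-0.11, 0.55, 0.65, -0.0, -0.0, -2.23]
[-0.14, 0.54, 0.65, -0.0, -0.0, -2.23]
t 2.7667 pos [435.7 204.2 140.8] F [ 0.1 -1.   0.4] w 60.1 ff 0.0 q [ 0.27  0.24 -0.34  0.99 -0.    0.65] yaw 2.759
```

View pics/w1.png

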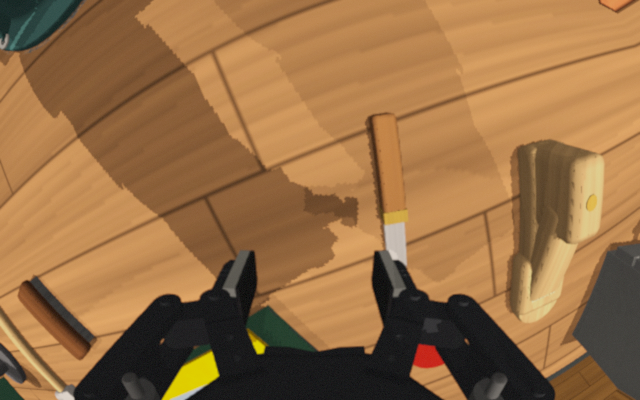

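The wrist view shows the handle from (383,115) to its ferrule edge at (395,222). The fingers are nearly parallel to it. I'll move in and check these points.

Run:
```python
from h import *
s=optics.snapshot('wrist')
a=onz(s,383,114,22,True);b=onz(s,395,221,20,True);print(a,b,np.hypot(*(b-a)[:2]),np.arctan2((b-a)[1],(b-a)[0]))
```

```text
[391.81346474 286.96295033  22.        ] [489.04516681 267.4269937   20.        ] 99.17488334925524 -0.1982816304131931
```

Emit:
servo_tool:
  commands:
    - [60,-0.05,0.56,0.6,0,0,-2.2]
    - [60,-0.07,0.55,0.6,0,0,-2.2]
    - [60,-0.1,0.55,0.6,0,0,-2.2]
    - [60,-0.1,0.55,0.6,0,0,-2.2]
    - [60,-0.14,0.54,0.6,0,0,-2.2]
    - [60,0,0,0,0,0,0]

```text
time: 3.37
eef_pos: [467.3, 265.6, 63.9]
tool_rot: [-0.001, 0.096, 0.995, -0.001]
contact_force: [-1.2, -0.5, -1.4]
gripper_width: 0.7
finger_force: 0.0
```

Emit:
servo_tool:
  commands:
    - [60,0,0.12,0.8,0,0,0]
    - [60,0,0,0.8,0,0,0]
    - [60,0,0,0.6,0,0,0]
    - [60,0,0,0.2,0,0,0]
    - [60,0,0,0,0,0,0]

```text
time: 3.78
eef_pos: [467.5, 267.1, 5.9]
tool_rot: [-0.001, 0.098, 0.995, -0.0]
contact_force: [-0.4, -0.4, -0.2]
gripper_width: 0.704
finger_force: 0.0
```

Emit:
servo_tool:
  commands:
    - [10,0,0,0,0,0,0]
    - [10,0,0,0,0,0,0]
    - [10,0,0,0,0,0,0]
    - [10,0,0,0,0,0,0]
    - [10,0,0,0,0,0,0]
    - [10,0,0,0,0,0,0]
    - [10,0,0,0,0,0,0]
    - [10,0,0,0,0,0,0]
  newtons: 80

```text
time: 4.45
eef_pos: [468.9, 268.2, 7.6]
tool_rot: [0.001, 0.097, 0.995, 0.0]
contact_force: [-2.7, -1.4, 12.2]
gripper_width: 0.235
finger_force: 79.4
```

Emit:
servo_tool:
  commands:
    - [10,0,0,-0.4,0,0,0]
    - [10,0,0,-0.8,0,0,0]
    - [10,0,0,-0.8,0,0,0]
    - [10,0,0,-0.8,0,0,0]
    - [10,0,0,0,0,0,0]

```text
time: 4.87
eef_pos: [469.9, 268.7, 80.1]
tool_rot: [0.002, 0.097, 0.995, 0.001]
contact_force: [0.2, 0.9, -0.7]
gripper_width: 0.235
finger_force: 78.5
```

Run:
```python
from plan import *
s=snap('wrist','w2.png')
plan([440,-45.6,72],0.281+np.pi)
```

```text
[-0.09, -0.9, 0.02, 0.0, 0.02, -1.95]
[-0.06, -0.9, 0.02, 0.0, 0.02, -1.95]
[-0.03, -0.9, 0.02, 0.0, 0.02, -1.95]
[0.0, -0.9, 0.02, 0.0, 0.02, -1.95]
[0.03, -0.9, 0.02, 0.0, 0.02, -1.95]
[0.06, -0.9, 0.02, 0.0, 0.02, -1.95]
[0.09, -0.9, 0.02, 0.0, 0.02, -1.95]
[0.12, -0.89, 0.02, 0.0, 0.02, -1.95]
[0.15, -0.89, 0.02, 0.0, 0.02, -1.95]
[0.18, -0.88, 0.02, 0.0, 0.02, -1.95]
[0.21, -0.88, 0.02, 0.0, 0.02, -1.95]
[0.24, -0.87, 0.02, 0.0, 0.02, -1.95]
[0.27, -0.86, 0.02, 0.0, 0.02, -1.95]
[0.3, -0.85, 0.02, 0.0, 0.02, -1.95]
t 4.9167 pos [469.4 268.4  78.3] F [-0.1  0.  -1.3] w 19.8 ff 78.5 q [ 0.37  0.38 -0.31  0.88 -0.    0.56] yaw 2.947
```

View pics/w2.png

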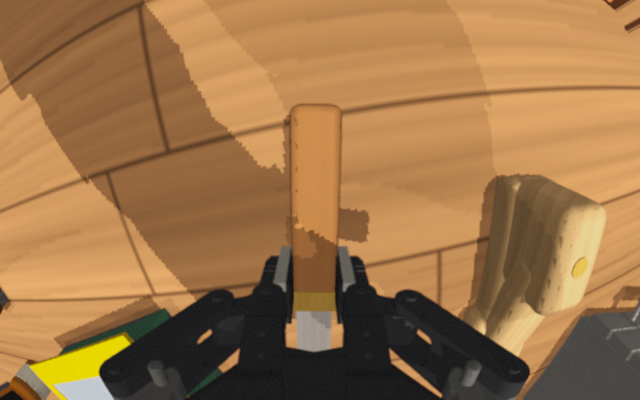

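The wrist view shows the handle squarely between the pads, with the ferrule at (315,300) and the blade pointing away. I'm sweeping high to the front of the guard.

Emit:
servo_tool:
  commands:
    - [10,-0.09,-0.7,-0.5,0,0,-1.95]
    - [10,-0.06,-0.8,-0.5,0,0,-1.95]
    - [10,-0.03,-0.8,-0.5,0,0,-1.95]
    - [10,0,-0.9,-0.5,0,0,-1.95]
    - [10,0.03,-0.9,-0.2,0,0,-1.95]
    - [10,0.06,-0.9,0,0,0,-1.95]
    - [10,0.09,-0.9,0,0,0,-1.95]
    - [10,0.12,-0.9,0,0,0,-1.95]

```text
time: 5.58
eef_pos: [452.8, 97.1, 130.8]
tool_rot: [-0.0, -0.04, 0.999, -0.0]
contact_force: [0.2, -0.4, -1.7]
gripper_width: 0.235
finger_force: 78.6
```

Emit:
servo_tool:
  commands:
    - [10,0.15,-0.9,0,0,0,-1.95]
    - [10,0.18,-0.9,0,0,0,-1.95]
    - [10,0.21,-0.9,0,0,0,-1.95]
    - [10,0.24,-0.87,0,0,0,-1.95]
    - [10,0.27,-0.86,0,0,0,-1.95]
    - [10,0.3,-0.85,0,0,0,-1.95]
    - [10,0.1,-0.3,0,0,0,0]
    - [10,0,0,0,0,0,0]

```text
time: 6.25
eef_pos: [440.9, -47.0, 130.9]
tool_rot: [-0.0, -0.139, 0.99, 0.0]
contact_force: [0.4, 0.2, -1.2]
gripper_width: 0.233
finger_force: 78.5
```

Run:
```python
from plan import *
s=snap('scene','s2.png')
plan([440.7,-45.9,47],0.281+np.pi)
```

```text
[0.0, 0.0, 0.84, 0.01, -0.01, -0.02]
[0.0, 0.0, 0.84, 0.01, -0.01, -0.02]
[0.0, 0.0, 0.84, 0.01, -0.01, -0.02]
[0.0, 0.0, 0.84, 0.01, -0.01, -0.02]
t 6.3 pos [440.9 -46.  130.9] F [ 0.1  0.9 -1.3] w 19.6 ff 78.5 q [-0.29  0.18 -0.44  0.95  0.   -0.57] yaw -2.862
```

Emit:
servo_tool:
  commands:
    - [10,0,0,0.84,0,0,0]
    - [10,0,0,0.84,0,0,0]
    - [10,0,0,0.84,0,0,0]
    - [10,0,0,0.84,0,0,0]
    - [10,0,0,0,0,0,0]

```text
time: 6.72
eef_pos: [439.2, -44.1, 44.4]
tool_rot: [-0.002, -0.141, 0.99, 0.001]
contact_force: [-0.7, 0.6, -1.6]
gripper_width: 0.237
finger_force: 78.5
```

Run:
```python
from plan import *
plan([455,-41.7,47],0.281+np.pi)
a=optics.snapshot('scene');b=optics.snapshot('wrist')
A=cv2.resize(a['color'][120:270,250:450],(800,600)) 
cv2.imwrite('pics/c3.png',np.vstack([cv2.resize(a['color'][140:260,260:420],(400,300)),b['color'][:, 120:520][100:]]))
```

```text
[-0.63, -0.08, -0.11, 0.16, -0.23, 0.09]
t 6.7167 pos [439.2 -44.1  44.4] F [-0.7  0.6 -1.6] w 20.2 ff 78.5 q [-0.29  0.28 -0.59  0.71  0.   -0.57] yaw -2.859
```

View pics/c3.png

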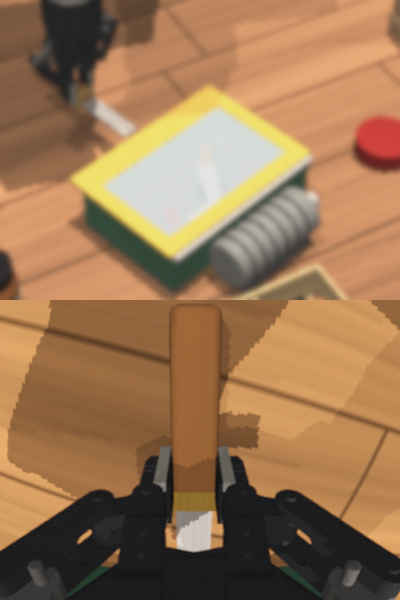

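The blade tip is at scene pixel about (312,193), just in front of the lip and below its level. I'll check it numerically, then insert.

Run:
```python
from h import *
s=optics.snapshot('scene')
st=readout.get_state(); print(st['eef_pos'],'tip expected',np.array(st['eef_pos'])+100*np.array([.961,.278,0.05]))
for z in(45,50,55):print(z,onz(s,312,193,z))
h=s['color'].astype(int)
print(proj(s,[556,-12.5,62]),proj(s,[536.6,-18.1,50]))
```

```text
[441.39515767 -45.21097394  48.00432216] tip expected [537.49515767 -17.41097394  53.00432216]
45 [531.11522251 -13.16833509  45.        ]
50 [535.85086539 -15.461034    50.        ]
55 [540.58650827 -17.75373291  55.        ]
(np.float64(315.7723965180285), np.float64(193.8288214969355)) (np.float64(311.35120857092164), np.float64(193.42715141668972))
```

Emit:
servo_tool:
  commands:
    - [10,-0.5,0,0,0,0,0]
    - [10,-0.5,0,0,0,0,0]
    - [10,-0.3,0,0,0,0,0]
    - [10,0,0,0,0,0,0]

```text
time: 7.2
eef_pos: [474.2, -36.5, 48.3]
tool_rot: [0.001, -0.141, 0.99, -0.0]
contact_force: [-0.3, -0.0, -1.3]
gripper_width: 0.238
finger_force: 78.5
```

Run:
```python
import numpy as np
th=np.r_[np.linspace(0,1.35,21),np.linspace(1.35,1.8,14)[1:]]
r=np.interp(th,[0,.3,1.8],[159,145,138])
X=-r*np.cos(th);Z=60.7+r*np.sin(th)
d=np.c_[np.diff(X),np.diff(Z)]/25
for i,a in enumerate(d): print(th[i+1].round(2),[10,round(-a[0],2),0,round(-a[1],2)])
```

```text
0.07 [10, np.float64(-0.14), 0, np.float64(-0.42)]
0.14 [10, np.float64(-0.17), 0, np.float64(-0.4)]
0.2 [10, np.float64(-0.19), 0, np.float64(-0.38)]
0.27 [10, np.float64(-0.22), 0, np.float64(-0.36)]
0.34 [10, np.float64(-0.18), 0, np.float64(-0.36)]
0.4 [10, np.float64(-0.15), 0, np.float64(-0.36)]
0.47 [10, np.float64(-0.18), 0, np.float64(-0.35)]
0.54 [10, np.float64(-0.2), 0, np.float64(-0.33)]
0.61 [10, np.float64(-0.22), 0, np.float64(-0.32)]
0.68 [10, np.float64(-0.24), 0, np.float64(-0.3)]
0.74 [10, np.float64(-0.26), 0, np.float64(-0.29)]
0.81 [10, np.float64(-0.28), 0, np.float64(-0.27)]
0.88 [10, np.float64(-0.3), 0, np.float64(-0.25)]
0.94 [10, np.float64(-0.31), 0, np.float64(-0.23)]
1.01 [10, np.float64(-0.32), 0, np.float64(-0.2)]
1.08 [10, np.float64(-0.34), 0, np.float64(-0.18)]
1.15 [10, np.float64(-0.35), 0, np.float64(-0.16)]
1.22 [10, np.float64(-0.36), 0, np.float64(-0.13)]
1.28 [10, np.float64(-0.36), 0, np.float64(-0.11)]
1.35 [10, np.float64(-0.37), 0, np.float64(-0.08)]
1.38 [10, np.float64(-0.19), 0, np.float64(-0.03)]
1.42 [10, np.float64(-0.19), 0, np.float64(-0.03)]
1.45 [10, np.float64(-0.19), 0, np.float64(-0.02)]
1.49 [10, np.float64(-0.19), 0, np.float64(-0.01)]
1.52 [10, np.float64(-0.19), 0, np.float64(-0.01)]
1.56 [10, np.float64(-0.19), 0, np.float64(0.0)]
1.59 [10, np.float64(-0.19), 0, np.float64(0.01)]
1.63 [10, np.float64(-0.19), 0, np.float64(0.01)]
1.66 [10, np.float64(-0.19), 0, np.float64(0.02)]
1.7 [10, np.float64(-0.19), 0, np.float64(0.03)]
1.73 [10, np.float64(-0.19), 0, np.float64(0.03)]
1.77 [10, np.float64(-0.19), 0, np.float64(0.04)]
1.8 [10, np.float64(-0.19), 0, np.float64(0.05)]
```

Emit:
servo_tool:
  commands:
    - [10,0,0,-0.2,0,0,0]
    - [10,0,0,-0.2,0,0,0]
    - [10,0,0,-0.2,0,0,0]
    - [10,0,0,-0.2,0,0,0]
    - [10,0,0,0,0,0,0]

```text
time: 7.62
eef_pos: [472.5, -37.0, 68.5]
tool_rot: [0.001, -0.141, 0.99, -0.0]
contact_force: [-1.1, 0.4, -1.8]
gripper_width: 0.231
finger_force: 78.4
```

Emit:
servo_tool:
  commands:
    - [10,-0.17,0,-0.4,0,0,0]
    - [10,-0.19,0,-0.38,0,0,0]
    - [10,-0.22,0,-0.36,0,0,0]
    - [10,-0.18,0,-0.36,0,0,0]
    - [10,-0.15,0,-0.36,0,0,0]
    - [10,-0.18,0,-0.35,0,0,0]
    - [10,0,0,0,0,0,0]

```text
time: 8.2
eef_pos: [499.5, -29.3, 123.8]
tool_rot: [0.001, -0.141, 0.99, -0.0]
contact_force: [-1.9, -0.5, -1.1]
gripper_width: 0.233
finger_force: 78.5
```

Run:
```python
from h import *
s=snap('scene','s3.png'); cv2.imwrite('pics/s3c.png',cv2.resize(s['color'][90:270,220:460],(720,540)))
print(readout.get_state()['contact_force'],readout.get_state()['ft_torque'])
```

```text
[ 0.04076139 -0.09201347 -4.02724163] [-0.10850671  0.08298405 -0.04323554]
```

View pics/s3c.png

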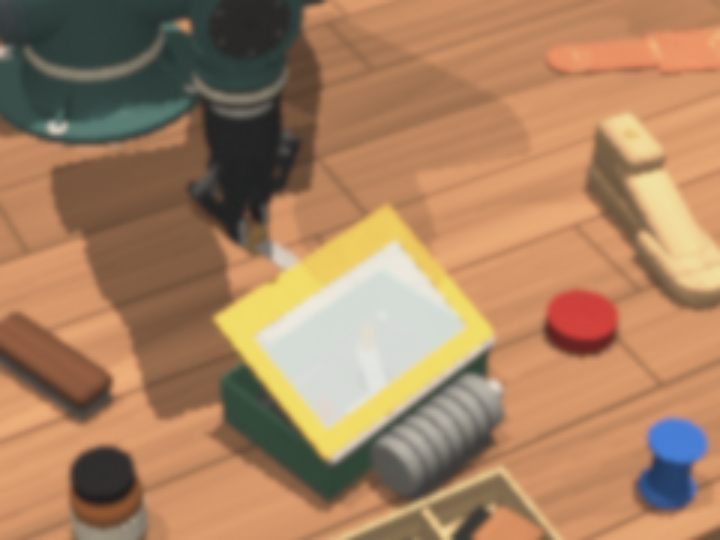

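The cover is lifted to roughly 0.45 rad. Its lip is resting on the blade at crop (295,262), and the gripper is well clear of it. I'll continue along the arc.

Emit:
servo_tool:
  commands:
    - [10,-0.2,0,-0.33,0,0,0]
    - [10,-0.22,0,-0.32,0,0,0]
    - [10,-0.24,0,-0.3,0,0,0]
    - [10,-0.26,0,-0.29,0,0,0]
    - [10,-0.28,0,-0.27,0,0,0]
    - [10,-0.3,0,-0.25,0,0,0]
    - [10,-0.3,0,-0.23,0,0,0]
    - [10,-0.32,0,-0.2,0,0,0]

```text
time: 8.92
eef_pos: [549.1, -14.5, 176.9]
tool_rot: [-0.0, -0.141, 0.99, 0.0]
contact_force: [-0.4, -1.3, -1.1]
gripper_width: 0.235
finger_force: 78.5
```

Emit:
servo_tool:
  commands:
    - [10,-0.34,0,-0.18,0,0,0]
    - [10,-0.35,0,-0.16,0,0,0]
    - [10,-0.36,0,-0.13,0,0,0]
    - [10,-0.36,0,-0.1,0,0,0]
    - [10,-0.36,0,-0.08,0,0,0]
    - [10,-0.2,0,-0.03,0,0,0]
    - [10,-0.2,0,-0.03,0,0,0]
    - [10,-0.2,0,-0.02,0,0,0]

```text
time: 9.58
eef_pos: [606.2, 2.1, 195.1]
tool_rot: [-0.0, -0.141, 0.99, 0.0]
contact_force: [-0.4, -0.1, -1.0]
gripper_width: 0.235
finger_force: 78.5
```

Emit:
servo_tool:
  commands:
    - [10,-0.2,0,0,0,0,0]
    - [10,-0.2,0,0,0,0,0]
    - [10,-0.2,0,0,0,0,0]
    - [10,-0.2,0,0,0,0,0]
    - [10,-0.2,0,0,0,0,0]
    - [10,-0.2,0,0,0,0,0]
    - [10,-0.2,0,0,0,0,0]
    - [10,-0.2,0,0,0,0,0]

```text
time: 10.25
eef_pos: [645.2, 13.4, 195.5]
tool_rot: [-0.0, -0.141, 0.99, 0.0]
contact_force: [-0.6, 0.1, -0.9]
gripper_width: 0.236
finger_force: 78.5
```

Emit:
servo_tool:
  commands:
    - [10,-0.2,0,0,0,0,0]
    - [10,-0.2,0,0,0,0,0]
    - [10,0,0,0,0,0,0]
    - [10,0,0,0,0,0,0]
    - [10,0,0,0,0,0,0]

```text
time: 10.67
eef_pos: [654.2, 16.0, 195.5]
tool_rot: [-0.0, -0.141, 0.99, -0.0]
contact_force: [0.0, 0.4, -0.3]
gripper_width: 0.237
finger_force: 78.5
```

Run:
```python
from plan import *
s=snap('scene','s4.png'); cv2.imwrite('pics/s4c.png',cv2.resize(s['color'][60:270,220:460],(640,560)))
plan([440,-45.6,196],0.281+np.pi)
```

```text
[0.89, 0.0, -0.0, 0.0, -0.0, 0.01]
[0.89, 0.0, -0.0, 0.0, -0.0, 0.01]
[0.89, 0.0, -0.0, 0.0, -0.0, 0.01]
[0.89, 0.0, -0.0, 0.0, -0.0, 0.01]
[0.89, 0.0, -0.0, 0.0, -0.0, 0.01]
[0.89, 0.0, -0.0, 0.0, -0.0, 0.01]
[0.89, 0.0, -0.0, 0.0, -0.0, 0.01]
[0.89, 0.0, -0.0, 0.0, -0.0, 0.01]
[0.89, 0.0, -0.0, 0.0, -0.0, 0.01]
[0.89, 0.0, -0.0, 0.0, -0.0, 0.01]
t 10.7167 pos [654.2  16.  195.6] F [ 0.3  0.1 -1. ] w 20.1 ff 78.5 q [-0.1   0.5   0.23  1.3  -0.   -0.38] yaw -2.859
```

View pics/s4c.png

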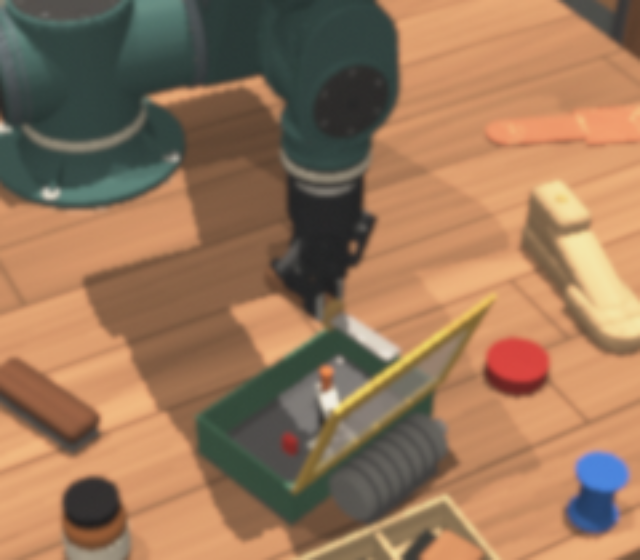

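The cover has passed upright and is leaning back toward its stop. I'm withdrawing the blade and will lay it down on the front-left free bench.

Emit:
servo_tool:
  commands:
    - [10,0.5,0,0,0,0,0]
    - [10,0.9,0,0,0,0,0]
    - [10,0.9,0,0,0,0,0]
    - [10,0.9,0,0,0,0,0]
    - [10,0.9,0,0,0,0,0]
    - [10,0.9,0,0,0,0,0]
    - [10,0.9,0,0,0,0,0]
    - [10,0.9,0,0,0,0,0]

```text
time: 11.38
eef_pos: [489.7, -31.5, 195.7]
tool_rot: [0.0, -0.141, 0.99, -0.0]
contact_force: [0.5, -0.5, -0.6]
gripper_width: 0.237
finger_force: 78.5
```

Run:
```python
from plan import *
plan([405,150,40],np.pi)
s=snap('scene','s5.png')
```

```text
[0.11, 0.72, 0.57, -0.0, 0.0, 1.47]
[0.13, 0.72, 0.57, -0.0, 0.0, 1.47]
[0.15, 0.71, 0.57, -0.0, 0.0, 1.47]
[0.17, 0.71, 0.57, -0.0, 0.0, 1.47]
[0.19, 0.7, 0.57, -0.0, 0.0, 1.47]
[0.2, 0.7, 0.57, -0.0, 0.0, 1.47]
[0.22, 0.69, 0.57, -0.0, 0.0, 1.47]
[0.24, 0.69, 0.57, -0.0, 0.0, 1.47]
[0.26, 0.68, 0.57, -0.0, 0.0, 1.47]
[0.27, 0.68, 0.57, -0.0, 0.0, 1.47]
[0.29, 0.67, 0.57, -0.0, 0.0, 1.47]
t 11.3833 pos [489.7 -31.5 195.7] F [ 0.5 -0.5 -0.6] w 20.3 ff 78.5 q [-0.23  0.22 -0.21  1.14 -0.   -0.51] yaw -2.859
```

Emit:
servo_tool:
  commands:
    - [10,0.6,0.6,0,0,0,1.5]
    - [10,0.6,0.7,0.2,0,0,1.5]
    - [10,0.5,0.7,0.4,0,0,1.5]
    - [10,0.4,0.7,0.6,0,0,1.5]
    - [10,0.2,0.7,0.7,0,0,1.5]
    - [10,0,0.7,0.8,0,0,1.5]
    - [10,0,0.7,0.8,0,0,1.5]
    - [10,0,0.7,0.8,0,0,1.5]

```text
time: 12.1
eef_pos: [409.1, 90.5, 87.6]
tool_rot: [0.001, -0.036, 0.999, -0.0]
contact_force: [1.1, -0.3, -1.2]
gripper_width: 0.234
finger_force: 78.4
```

Emit:
servo_tool:
  commands:
    - [10,0,0.7,0.8,0,0,1.5]
    - [10,0,0.7,0.6,0,0,1.5]
    - [10,0,0.6,0.4,0,0,1.1]
    - [10,0,0,0,0,0,0]
    - [10,0,0,0,0,0,0]

```text
time: 12.52
eef_pos: [406.7, 140.0, 42.9]
tool_rot: [-0.0, -0.001, 1.0, -0.0]
contact_force: [0.3, -0.4, -0.6]
gripper_width: 0.235
finger_force: 78.6
```

Run:
```python
from plan import *
plan([405,150,9],np.pi)
```

```text
[0.03, 0.2, 0.68, -0.01, -0.02, 0.09]
[0.03, 0.2, 0.68, -0.01, -0.02, 0.09]
t 12.5167 pos [406.7 140.   42.9] F [ 0.3 -0.4 -0.6] w 20.1 ff 78.6 q [ 0.14  0.26 -0.63  0.69 -0.    0.14] yaw -3.139
```

Emit:
servo_tool:
  commands:
    - [10,0,0,0.5,0,0,0]
    - [10,0,0,0.4,0,0,0]
    - [10,0,0,0.2,0,0,0]
    - [10,0,0,0.12,0,0,0]
    - [10,0,0,0.08,0,0,0]
    - [10,0,0,0.06,0,0,0]
    - [10,0,0,0,0,0,0]

```text
time: 13.1
eef_pos: [407.2, 139.5, 9.2]
tool_rot: [0.0, -0.001, 1.0, -0.0]
contact_force: [0.1, -0.8, -1.4]
gripper_width: 0.231
finger_force: 78.6
```

Emit:
servo_tool:
  commands:
    - [10,0,0,0.06,0,0,0]
    - [10,0,0,0.04,0,0,0]
    - [10,0,0,0,0,0,0]

```text
time: 13.35
eef_pos: [407.4, 139.7, 7.6]
tool_rot: [0.001, -0.001, 1.0, -0.0]
contact_force: [-6.4, -1.5, 24.8]
gripper_width: 0.234
finger_force: 82.1
```

Emit:
servo_tool:
  commands:
    - [30,0,0,0,0,0,0]
    - [40,0,0,0,0,0,0]
    - [50,0,0,0,0,0,0]
    - [55,0,0,0,0,0,0]
    - [55,0,0,0,0,0,0]
    - [55,0,0,0,0,0,0]

```text
time: 13.85
eef_pos: [407.0, 139.7, 6.5]
tool_rot: [-0.0, -0.001, 1.0, -0.0]
contact_force: [0.2, -0.2, 0.3]
gripper_width: 0.64
finger_force: 0.0
```

Emit:
servo_tool:
  commands:
    - [55,0,0,-0.3,0,0,0]
    - [55,0,0,-0.8,0,0,0]
    - [55,0,0,-1,0,0,0]
    - [55,0,0,-1,0,0,0]
    - [55,0,0,-1,0,0,0]
    - [55,0,0,-1,0,0,0]
    - [55,0,0,0,0,0,0]

```text
time: 14.43
eef_pos: [408.8, 140.0, 138.4]
tool_rot: [0.003, -0.001, 1.0, 0.0]
contact_force: [1.3, 0.7, 0.6]
gripper_width: 0.651
finger_force: 0.0
```

Run:
```python
from plan import *
plan([606.9,46.2,135],2.823)
s=snap('scene','s6.png'); t=snap('top','t6.png')
cv2.imwrite('pics/c6.png',np.vstack([cv2.resize(s['color'][90:270,200:460],(416,288)),cv2.resize(t['color'][110:290,180:440],(416,288),interpolation=cv2.INTER_CUBIC)]))
# orange post & red block in both
for im in(s,t):
    h=cv2.cvtColor(im['color'],cv2.COLOR_BGR2HSV); h[:,:]=h
    m=cv2.inRange(h,(3,190,120),(13,255,255)); n,l,st,c=cv2.connectedComponentsWithStats(m)
    print([(c[i].round(1).tolist(),int(st[i,4])) for i in range(1,n) if st[i,4]>3 and 250<c[i][0]<380 and 130<c[i][1]<280])
    for p in([606.9,46.2,56],[630.4,-35.2,56]): print('exp',proj(im,p))
```

```text
[-0.79, -0.38, 0.02, 0.01, 0.03, 1.83]
[-0.8, -0.35, 0.02, 0.01, 0.03, 1.83]
[-0.81, -0.32, 0.02, 0.01, 0.03, 1.83]
[-0.82, -0.3, 0.02, 0.01, 0.03, 1.83]
[-0.83, -0.27, 0.02, 0.01, 0.03, 1.83]
[-0.84, -0.25, 0.02, 0.01, 0.03, 1.83]
[-0.85, -0.22, 0.02, 0.01, 0.03, 1.83]
[-0.86, -0.19, 0.01, 0.01, 0.03, 1.83]
[-0.86, -0.16, 0.01, 0.01, 0.03, 1.83]
[-0.87, -0.14, 0.01, 0.01, 0.03, 1.83]
t 14.4333 pos [408.8 140.  138.4] F [1.3 0.7 0.6] w 55.6 ff 0.0 q [ 0.14  0.16 -0.46  0.95  0.    0.14] yaw -3.14
[]
exp (np.float64(340.63889735750524), np.float64(199.04594975971202))
exp (np.float64(320.57509111418574), np.float64(213.0745791437957))
[]
exp (np.float64(293.33594350182926), np.float64(197.1846261081564))
exp (np.float64(324.26984280550215), np.float64(187.6670548034188))
```

View pics/c6.png

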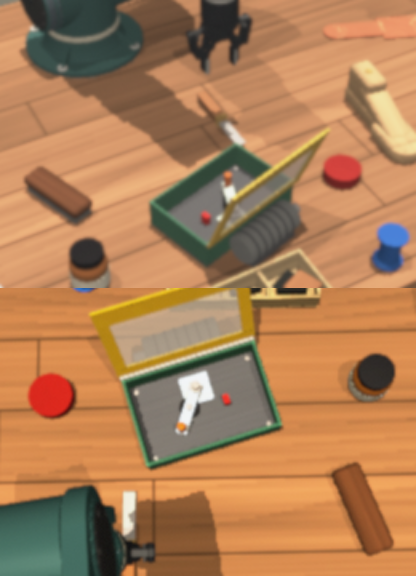

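The blade lies flat on the bench and free. The cover leans back, and the post is at top pixel (293.7,196.9), against a predicted (293.3,197.2). I'm moving over the post.

Emit:
servo_tool:
  commands:
    - [55,-0.8,-0.38,0,0,0,1.8]
    - [55,-0.8,-0.35,0,0,0,1.8]
    - [55,-0.8,-0.32,0,0,0,1.8]
    - [55,-0.82,-0.3,0,0,0,1.8]
    - [55,-0.83,-0.27,0,0,0,1.8]
    - [55,-0.84,-0.25,0,0,0,1.8]
    - [55,-0.85,-0.22,0,0,0,1.8]
    - [55,-0.86,-0.2,0,0,0,1.8]

```text
time: 15.2
eef_pos: [565.5, 64.1, 132.7]
tool_rot: [-0.001, 0.126, 0.992, -0.0]
contact_force: [0.3, -0.1, 0.1]
gripper_width: 0.644
finger_force: 0.0
```

Emit:
servo_tool:
  commands:
    - [50,-0.86,-0.16,0,0,0,1.8]
    - [50,-0.87,-0.14,0,0,0,1.8]
    - [50,0,0,0,0,0,0]

```text
time: 15.45
eef_pos: [607.3, 44.5, 132.2]
tool_rot: [-0.0, 0.157, 0.988, -0.0]
contact_force: [-0.9, -0.7, -0.0]
gripper_width: 0.585
finger_force: 0.0
```

Run:
```python
from plan import *
plan([606.9,46.2,31],2.823)
s=snap('wrist','w7.png')
t=optics.snapshot('top')
x=np.array([.9607,.2776,0]);y=np.array([-.2776,.9607,0]);H=np.array([719.4,34.6,62])
for th in(1.6,1.75,1.9): print(th,[np.round(proj(t,H-x*173*np.cos(th)+[0,0,173*np.sin(th)]+sg*y*118),1) for sg in(1,-1)])
m=cv2.inRange(cv2.cvtColor(t['color'],cv2.COLOR_BGR2HSV),(20,170,90),(34,255,255));m[:90]=0;m[180:]=0;m[:,:225]=0;m[:,370:]=0
p=cv2.findNonZero(m)[:,0];print(cv2.boxPoints(cv2.minAreaRect(p)).round(1).tolist())
```

```text
[0.01, 0.01, 0.81, -0.01, -0.01, 0.03]
[0.01, 0.01, 0.81, -0.01, -0.01, 0.03]
[0.01, 0.01, 0.81, -0.01, -0.01, 0.03]
[0.01, 0.01, 0.81, -0.01, -0.01, 0.03]
[0.01, 0.01, 0.81, -0.01, -0.01, 0.03]
t 15.45 pos [607.3  44.5 132.2] F [-0.9 -0.7 -0. ] w 50.0 ff 0.0 q [-0.06  0.45 -0.03  1.09 -0.    0.26] yaw 2.825
1.6 [array([241.6, 148. ]), array([341.8, 117.7])]
1.75 [array([238.8, 137.8]), array([338.3, 107.7])]
1.9 [array([236.4, 128.5]), array([334.9,  98.8])]
[[307.8999938964844, 97.9000015258789], [334.70001220703125, 95.5999984741211], [338.79998779296875, 143.0], [312.0, 145.3000030517578]]
```

View pics/w7.png

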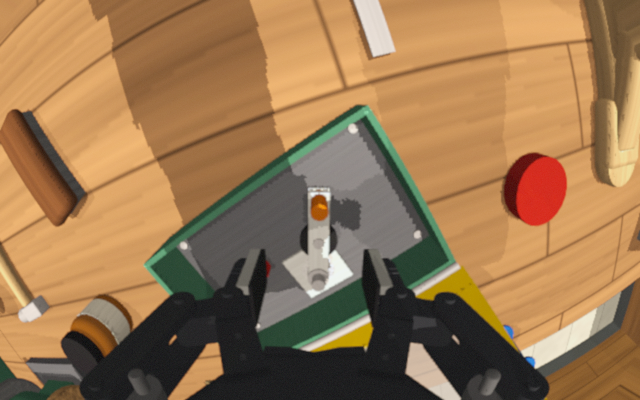

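The post at (319,203) is centred between the fingers, and the cover's corner matches 1.9 rad. I'll descend and grip.

Emit:
servo_tool:
  commands:
    - [50,0.01,0.05,0.8,0,0,0]
    - [50,0,0,0.8,0,0,0]
    - [50,0,0,0.8,0,0,0]
    - [50,0,0,0.8,0,0,0]
    - [50,0,0,0.5,0,0,0]
    - [50,0,0,0.3,0,0,0]
    - [50,0,0,0,0,0,0]

```text
time: 16.13
eef_pos: [603.4, 47.8, 32.5]
tool_rot: [-0.002, 0.155, 0.988, -0.0]
contact_force: [-0.4, -0.6, -0.6]
gripper_width: 0.585
finger_force: 0.0
```

Emit:
servo_tool:
  commands:
    - [5,0,0,0,0,0,0]
    - [5,0,0,0,0,0,0]
    - [5,0,0,0,0,0,0]
    - [5,0,0,0,0,0,0]
    - [5,0,0,0,0,0,0]
    - [5,0,0,0,0,0,0]
    - [5,0,0,0,0,0,0]
    - [5,0,0,0,0,0,0]
  newtons: 60

```text
time: 16.8
eef_pos: [605.6, 47.6, 35.1]
tool_rot: [0.001, 0.156, 0.988, 0.0]
contact_force: [-1.5, 2.2, 6.3]
gripper_width: 0.134
finger_force: 58.5
```

Run:
```python
from plan import *
plan([606.9,46.2,31],2.823)
s=optics.snapshot('wrist');print(onz(s,319,203,56,True), readout.get_state()['ft_torque'])
```

```text
[-0.06, -0.04, 0.16, 0.06, 0.08, 0.34]
t 16.8 pos [605.6  47.6  35.1] F [-1.5  2.2  6.3] w 11.4 ff 58.5 q [-0.06  0.52 -0.2   0.85  0.    0.26] yaw 2.829
[569.14386693  61.3030927   56.        ] [ 0.40665608  0.28632871 -0.01437166]
```

Emit:
servo_tool:
  commands:
    - [5,0,0,-0.08,0,0,0]
    - [5,-0.01,-0.22,0,0,0,-4.3]
    - [5,-0.01,-0.22,0,0,0,-4.3]
    - [5,-0.01,-0.22,0,0,0,-4.3]
    - [5,-0.01,-0.22,0,0,0,-4.3]
    - [5,0,0,0,0,0,0]

```text
time: 17.35
eef_pos: [602.1, 25.1, 35.5]
tool_rot: [0.0, 0.004, 1.0, 0.0]
contact_force: [6.6, 2.9, -15.1]
gripper_width: 0.138
finger_force: 60.9
```

Run:
```python
from plan import *
plan([600,10,34],2.823+.3); P=np.array([678.1,22.7]); d=readout.get_state()['eef_pos'][:2]-P
print(np.hypot(*d),np.arctan2(d[1],d[0])%(2*np.pi)-2.823, readout.get_state()['ft_torque'])
```

```text
[0.08, -0.6, 0.06, 0.02, 0.0, 0.58]
t 17.35 pos [602.1  25.1  35.5] F [  6.6   2.9 -15.1] w 11.8 ff 60.9 q [-0.09  0.51 -0.21  0.85  0.   -0.09] yaw 3.133
76.06157803192086 0.28757165159880627 [ 0.39830874 -1.17978379 -0.05926559]
```

Emit:
servo_tool:
  commands:
    - [5,-0.01,-0.22,0.04,0,0,-4.3]
    - [5,-0.01,-0.22,0,0,0,-4.3]
    - [5,-0.01,-0.22,0,0,0,-4.3]
    - [5,-0.01,-0.22,0,0,0,-4.3]
    - [5,-0.01,-0.22,0,0,0,-4.3]
    - [5,-0.01,-0.22,0,0,0,-4.3]
    - [5,0,0,0,0,0,0]

```text
time: 17.93
eef_pos: [608.7, -7.2, 35.2]
tool_rot: [-0.0, -0.218, 0.976, -0.0]
contact_force: [-4.3, -1.1, 2.3]
gripper_width: 0.138
finger_force: 62.8
```

Emit:
servo_tool:
  commands:
    - [5,-0.01,-0.22,0,0,0,-4.3]
    - [5,-0.01,-0.22,0,0,0,-4.3]
    - [5,-0.01,-0.22,0,0,0,-4.3]
    - [5,-0.01,-0.22,0,0,0,-4.3]
    - [5,0,0,0,0,0,0]

```text
time: 18.35
eef_pos: [620.4, -25.9, 35.2]
tool_rot: [-0.001, -0.361, 0.933, -0.001]
contact_force: [-10.1, -8.4, 6.1]
gripper_width: 0.133
finger_force: 63.2
```

Run:
```python
from plan import *
plan([630.4,-35.2,34],2.823+1.2); P=np.array([678.1,22.7]); d=readout.get_state()['eef_pos'][:2]-P
print(np.hypot(*d),np.arctan2(d[1],d[0])%(2*np.pi)-2.823, readout.get_state()['ft_torque'])
```

```text
[-0.02, -0.27, 0.02, -0.01, -0.09, -4.1]
[-0.0, -0.27, 0.02, -0.01, -0.09, -4.1]
t 18.35 pos [620.4 -25.9  35.2] F [-10.1  -8.4   6.1] w 11.4 ff 63.2 q [-0.17  0.54 -0.15  0.88 -0.   -0.91] yaw -2.403
75.45982147789624 1.0191904306647448 [-1.42994202  1.86578898 -0.34604049]
```

Emit:
servo_tool:
  commands:
    - [5,0.03,-0.25,0,0,0,-4.1]
    - [5,0.02,-0.22,0,0,0,-4.1]
    - [5,0,0,0,0,0,0]
    - [5,0,0,0,0,0,0]

```text
time: 18.68
eef_pos: [628.2, -34.1, 35.2]
tool_rot: [-0.0, -0.424, 0.906, -0.0]
contact_force: [-4.1, -4.4, 2.0]
gripper_width: 0.134
finger_force: 62.8
```

```bash
cat > chk.py <<'E'
from plan import *
P=np.array([678.1,22.7]); s=readout.get_state(); d=s['eef_pos'][:2]-P; q=rot(s['tool_rot'])
print(s['time'],s['eef_pos'],np.hypot(*d),np.arctan2(d[1],d[0])%(2*np.pi)-2.823,'toolF',(q.T@s['contact_force']).round(1),s['ft_torque'],s['finger_force'])
E
python3 chk.py
```

```text
18.6833 [628.20675185 -34.1262682   35.22636532] 75.62116745822799 1.168864529454225 toolF [ 6.1  0.3 -2. ] [-0.80747857  0.86203872 -0.41119868] 62.83501625061035
```

Emit:
servo_tool:
  commands:
    - [5,0.02,-0.08,0,0,0,-0.5]
    - [5,0,-0.05,0,0,0,0]
    - [5,0,0,0,0,0,0]
    - [5,0,0,0,0,0,0]

```text
time: 19.02
eef_pos: [630.4, -36.1, 35.2]
tool_rot: [-0.0, -0.429, 0.903, 0.0]
contact_force: [-5.2, -1.6, 2.3]
gripper_width: 0.138
finger_force: 63.0
```

```bash
python3 chk.py
```

```text
19.0167 [630.35314227 -36.06069232  35.19005923] 75.7138123797489 1.2070335220928077 toolF [ 4.5  3.1 -2.3] [-0.23256707  1.09657469 -0.17555982] 62.983946800231934
```

Emit:
servo_tool:
  commands:
    - [5,0,-0.05,0,0,0,0]
    - [5,0,-0.04,0,0,0,0]
    - [5,0,0,0,0,0,0]
    - [5,0,0,0,0,0,0]

```text
time: 19.35
eef_pos: [631.0, -36.6, 35.1]
tool_rot: [-0.001, -0.429, 0.903, 0.001]
contact_force: [-10.9, 4.9, 8.7]
gripper_width: 0.134
finger_force: 63.6
```

```bash
python3 chk.py
```

```text
19.35 [630.98623296 -36.62462493  35.0970635 ] 75.75696778943232 1.218213766756493 toolF [ 3.1 11.6 -8.7] [ 0.75578468  2.19494429 -0.13274358] 63.58141779899597
```

Emit:
servo_tool:
  commands:
    - [5,0,-0.05,0,0,0,0]
    - [5,0,0,0,0,0,0]
    - [5,0,0,0,0,0,0]
    - [5,0,0,0,0,0,0]
    - [5,0,0,0,0,0,0]
    - [5,0,0,0,0,0,0]

```text
time: 19.85
eef_pos: [631.2, -36.8, 35.0]
tool_rot: [-0.001, -0.43, 0.903, 0.002]
contact_force: [-15.1, 7.4, 11.9]
gripper_width: 0.134
finger_force: 64.0
```

```bash
python3 chk.py
python3 - <<'E'
from h import *
s=optics.snapshot('scene');w=optics.snapshot('wrist')
cv2.imwrite('pics/f.png',np.vstack([cv2.resize(s['color'][110:260,240:440],(400,300),interpolation=cv2.INTER_CUBIC),w['color'][80:380,120:520]]))
E
```

```text
19.85 [631.18677562 -36.83174706  35.01482481] 75.7949835406888 1.2219851844030765 toolF [  3.8  16.5 -11.8] [ 1.46141835  2.96217428 -0.04051341] 63.96726429462433
```

View pics/f.png

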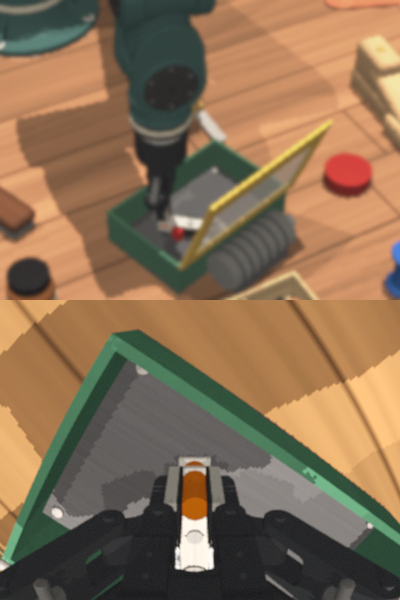

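The post is held between the pads and the arm is pressed against the red block. The cover is open, and the blade lies on the bench. Handing in.

```bash
python3 -c "
from rig import order; print(order.hand_in())"
```

```text
the job is handed in; nothing more can be done
None
```

I levered the cover open with the blade until it leaned back on its stop and laid the blade flat on the bench. I then swung the tensioner arm to its stop at the red block, and the job is handed in at about 20 s with the gripper still holding the post there; the hand-in gave no verdict.

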